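# Change over four mixed-up weldments on their job tickets

### The job

The four welded parts on this cart each stand on the wrong job's clipboard. Change them over so that every part stands upright in the middle of the printed box on its own ticket, the one whose stripe has the colour of the part's paint band; the bare cardboard sheet is free for parking a part on the way. Set the parts down rather than dropping them, and do not tip any of them over.

Things in the scene. Friction and masses are not known exactly. Their poses are not given: they have to be found in the camera images.
- round_socket_mid (a point): Post socket: an upright round tube, 42 mm outer diameter, in the middle of a base plate; grip across the tube. Steel, about 0.5 kg, base plate 84 (x) x 60 (y) x 6 mm with red paint bands on both short ends. Origin at its centre, 32 mm above its underside (overall 64 high), z up.
- square_socket_mid (a point): Box-tube socket: an upright square tube, 40 x 40 mm outside, sides along x and y, in the middle of a base plate; grip across the tube. Steel, about 0.5 kg, base plate 84 (x) x 60 (y) x 6 mm with blue paint bands on both short ends. Origin at its centre, 32 mm above its underside (overall 64 high), z up.
- clevis_mid (a point): Clevis: two upright lugs, 40 mm long (x) with round tops and cross hole, 36 mm over their outer faces (along y), in the middle of a base plate; grip across both lugs. Steel, about 0.5 kg, base plate 84 (x) x 60 (y) x 6 mm with green paint bands on both short ends. Origin at its centre, 32 mm above its underside (overall 64 high), z up.
- saddle_mid (a point): Pipe saddle: an upright web 10 mm thick (y), 64 mm long (x), in the middle of a base plate, top edge hollowed to 43 mm above the underside at mid-length; grip there across the thickness. Steel, about 0.5 kg, base plate 84 (x) x 60 (y) x 6 mm with yellow paint bands on both short ends. Origin at its centre, 32 mm above its underside (overall 64 high), z up.
- ticket_red_box (a point): Red job: fixed flat clipboard 125 (x) x 185 (y) x 4 mm, white ticket with a red stripe along the -y end. Point: middle (small cross) of the printed box of 100 x 90 mm, on the sheet's surface, 4 mm above the cart top, 14 mm to -y of the board's centre. Steel clip, 15 mm high, at the +y end, over 80 mm from this point. z up.
- ticket_blue_box (a point): Blue job: fixed flat clipboard 125 (x) x 185 (y) x 4 mm, white ticket with a blue stripe along the -y end. Point: middle (small cross) of the printed box of 100 x 90 mm, on the sheet's surface, 4 mm above the cart top, 14 mm to -y of the board's centre. Steel clip, 15 mm high, at the +y end, over 80 mm from this point. z up.
- ticket_green_box (a point): Green job: fixed flat clipboard 125 (x) x 185 (y) x 4 mm, white ticket with a green stripe along the -y end. Point: middle (small cross) of the printed box of 100 x 90 mm, on the sheet's surface, 4 mm above the cart top, 14 mm to -y of the board's centre. Steel clip, 15 mm high, at the +y end, over 80 mm from this point. z up.
- ticket_yellow_box (a point): Yellow job: fixed flat clipboard 125 (x) x 185 (y) x 4 mm, white ticket with a yellow stripe along the -y end. Point: middle (small cross) of the printed box of 100 x 90 mm, on the sheet's surface, 4 mm above the cart top, 14 mm to -y of the board's centre. Steel clip, 15 mm high, at the +y end, over 80 mm from this point. z up.
- cardboard_mid (a point): Bare brown cardboard sheet, 125 (x) x 175 (y) x 4 mm, fixed flat on the cart top, empty at the start: the free place. Point in the middle of its upper face, 4 mm above the cart top, z up.
- gussets: Stack of gusset plates, 100 (x) x 125 (y) x 24 mm, fixed, not used; origin under its centre. It, the clipboards and the cardboard lie in two rows of three, 160 mm or more apart, in any order. Between them lie odds and ends up to 15 mm high, none within 80 mm of a printed box's or the cardboard's middle; taller clutter stands only outside, tubes at the far edge are 91 mm high.
Things that resemble listed ones, but are neither listed nor needed, are in the scene too. Leave any purple look-alike of the part that bears clevis_mid alone.

How it is judged (in metres and radians):
At the end, for the whole second after the job is handed in: Each of the four parts stands upright (within about 6 degrees) on its own ticket, its centre within 15 mm horizontally of the middle of the printed box, resting on the sheet, released and at rest; which way round it faces does not matter (horizontal distance between round_socket_mid and ticket_red_box below 0.015 m and height (world z) of round_socket_mid between 0.03 and 0.042 m and angle between each of round_socket_mid, square_socket_mid, clevis_mid, saddle_mid's own z axis and vertical below 0.1 rad and linear speed of each of round_socket, square_socket, clevis, saddle below 0.02 m/s and angular speed of each of round_socket, square_socket, clevis, saddle below 0.2 rad/s and horizontal distance between square_socket_mid and ticket_blue_box below 0.015 m and height (world z) of square_socket_mid between 0.03 and 0.042 m and horizontal distance between clevis_mid and ticket_green_box below 0.015 m and height (world z) of clevis_mid between 0.03 and 0.042 m and horizontal distance between saddle_mid and ticket_yellow_box below 0.015 m and height (world z) of saddle_mid between 0.03 and 0.042 m); the robot touches nothing.
It fails at once if a part is tipped more than about 35 degrees (angle between any of round_socket_mid, square_socket_mid, clevis_mid, saddle_mid's own z axis and vertical above 0.6 rad).
It fails at once if a part is dropped or flung (moves faster than 0.7 m/s out of the fingers: a fall of 25 mm) ((linear speed of round_socket above 0.7 m/s and contact force between the fingers and round_socket below 0.05 N) or (linear speed of square_socket above 0.7 m/s and contact force between the fingers and square_socket below 0.05 N) or (linear speed of clevis above 0.7 m/s and contact force between the fingers and clevis below 0.05 N) or (linear speed of saddle above 0.7 m/s and contact force between the fingers and saddle below 0.05 N)).
It also fails if it takes over 136 s, if anything falls off the work surface, if the arm or the gripper's body presses on something with over 40 N, if the wrist force passes 120 N, or if a joint passes its speed limit or range.

### The arm

A 6-joint arm with a two-finger parallel gripper is mounted at the origin on the work surface. World frame = base frame: x ahead of the robot, y to its left, z up, the work surface at z = 0. Lengths are in mm, angles in rad, forces in N, time in s.
With the tool pointing down it reaches from about 350 to 875 mm from the base axis. Payload 4.2 kg.
Tool frame: the origin (TCP) lies at the very end of the fingers, on their centre line; the grasp point (between the pads) lies 19 mm behind it; z points along the fingers, y is the line along which they close (so a half turn about z gives the same grasp; the last joint's range is limited). The gripper opens to 85 mm and grips with 20 to 120 N. Pads are 22 mm wide; open, the fingers measure 114 mm over their backs; the gripper's body (76 mm by 85 mm) begins 54 mm behind the grasp point. The pads swing forward as they close: fully open they stand 13 mm farther back than shut.
Start: joints at [1.491, 0.385, 0.008, 0, -1.194, -0.259], TCP at [207.689, 589.461, 231.312] pointing down, gripper open.
Joint ranges: [-3.14, 3.14], [-1.21, 2.06], [-1.07, 1.41], [-3.16, 2.05], [-2.99, -0.16], [-3.1, 3.1]. Speed limits (rad/s): [2.79, 2.79, 3.14, 3.14, 3.14, 3.14].

### API

Orientations are given as a unit quaternion [x, y, z, w].
In Python, from bench import arm, optics gives the robot as it stands. The module is installed in compiled form; this text tells all that it offers.
- The arm moves only by the tool step_arm, never from a script. Its argument "motion" is a list of rows, each an object with "dr": the turn, a rotation vector about the tool's x, y, z in units of 8 degrees (1.0 is 8 degrees), a list of three; "slide": the shift along the tool's x, y, z in mm, a list of three; "jaw": the finger opening in mm, from 0 to 85.4. A call has exactly 8 rows; each row is the pose to reach, as a shift and turn from the pose commanded when the call began, along the tool's axes at that moment; what a row does not reach only later rows make up. A row lasts 1/8 s, in which the tool goes at most 62.5 mm and 10.7 degrees, less where a joint would pass 70% of its speed; a pose out of reach is approached as far as the arm can. A call with a gripper value outside its range is refused whole. The fingers move at their own pace and stop on an object; the grip force is fixed at half the most. Time passes only in rows, so rows that repeat a pose let the fingers close, or fill a call up. It gives the time, the measured TCP pose, the force, the opening and the grip force at its end, in the units of the state.
- arm.read_state(): the state, without advancing time (a new reading comes with each control period).
- optics.get_image(name): name is "side" or "top"; returns the picture (480x640x3 uint8, blue, green, red); there is no depth.
- optics.camera_info(name): a dict with "camera_matrix" (3x3 intrinsics, pixels), "view" (4x4, takes a point from world to camera coordinates). Camera axes: x right, y up, looking along -z (the intrinsics and any distortion apply to the point x, -y, -z); pixel columns grow to the right and rows downward; lengths in mm; the calibration is good to about 2 mm. A picture is of the moment at which its call begins. camera_info takes no time and is no camera call.
- arm.job_done(): hands the job in; it is judged then, once.
The state is a dict: "clock": time; "joints": joint angles; "joint_vel": joint speeds; "joint_efforts": joint torques, N m; "position": TCP position; "ee_rot": TCP orientation; "contact_force": force on the tool from outside, world axes, zero at the start; "wrist_torque": the same for the moment, N m; "gripper_width": finger opening in mm; "grasp_force": force on a finger pad.
Only numpy, scipy, OpenCV 4.12 (cv2) and the standard library are available. Lean on these libraries where they do the work, as an engineer would, in place of code of your own. Each camera call takes 0.05 s, during which the arm holds its last target. There are 200 camera calls.

## Working session

There is one attempt and no reset: what is moved stays moved. The work goes in short steps, Python scripts to look and compute and a tool call to move; the robot and the scene stay as the last step left them, time stands still between calls to the robot, and variables do not carry over. Pictures are saved under pics/ and viewed, at most 14 in all, crops included, and the job is handed in when it is done.

Besides the shell and the picture viewer there is one more tool, called by a JSON object that holds its "name" and its "arguments", one argument or row to a line. step_arm: Moves the arm, as the interface text tells. Its arguments: {"type":"object","properties":{"motion":{"type":"array","items":{"type":"object","properties":{"dr":{"type":"array","items":{"type":"number"}},"slide":{"type":"array","items":{"type":"number"}},"jaw":{"type":"number"}}}}},"required":["motion"]}

```bash
mkdir -p pics; python3 - <<'E'
from bench import arm, optics
import cv2
for n in("top","side"):
    im=optics.get_image(n); cv2.imwrite(f"pics/{n}0.png",im)
    c=optics.camera_info(n); print(n,c)
print(arm.read_state())
E
```

```text
top {'camera_matrix': array([[449.52026534,   0.        , 320.10981596],
       [  0.        , 449.52026534, 234.22238209],
       [  0.        ,   0.        ,   1.        ]]), 'view': array([[ 2.12649972e-03, -9.99860084e-01, -1.65919065e-02,
         1.80449750e+01],
       [ 9.85585163e-01, -7.11247599e-04,  1.69178549e-01,
        -4.67715011e+02],
       [-1.69166679e-01, -1.67124950e-02,  9.85445751e-01,
        -9.43232582e+02],
       [ 0.00000000e+00,  0.00000000e+00,  0.00000000e+00,
         1.00000000e+00]])}
side {'camera_matrix': array([[435.28512738,   0.        , 321.17442204],
       [  0.        , 435.28512738, 240.81906608],
       [  0.        ,   0.        ,   1.        ]]), 'view': array([[ 9.75502311e-01, -2.19498993e-01, -1.46776244e-02,
        -4.68934464e+02],
       [ 1.84260663e-01,  7.78801010e-01,  5.99597361e-01,
        -1.24210857e+02],
       [-1.20180069e-01, -5.87613120e-01,  8.00167215e-01,
        -8.06920863e+02],
       [ 0.00000000e+00,  0.00000000e+00,  0.00000000e+00,
         1.00000000e+00]])}
{'clock': 0.1, 'joints': array([ 1.49057249e+00,  3.85475549e-01,  6.80664091e-03, -4.35346718e-04,
       -1.19398082e+00, -2.58623299e-01]), 'joint_vel': array([-0.00152991, -0.00148897,  0.00365139,  0.00276295, -0.00049491,
        0.00107617]), 'joint_efforts': array([ 4.39651203e-04, -3.93318272e+01,  1.88931137e+01,  4.19798210e+00,
       -2.58772554e-03,  3.29116041e-06]), 'position': array([207.54859619, 589.00536394, 230.35066939]), 'ee_rot': array([ 9.85668142e-01, -1.68693256e-01, -1.18971265e-04,  9.41037813e-04]), 'contact_force': array([ 0.21199463, -0.06643056, -0.7392883 ]), 'wrist_torque': array([ 0.01455306, -0.00846994, -0.0164598 ]), 'grasp_force': 0.0, 'gripper_width': 85.75885622385185}
```

View pics/top0.png

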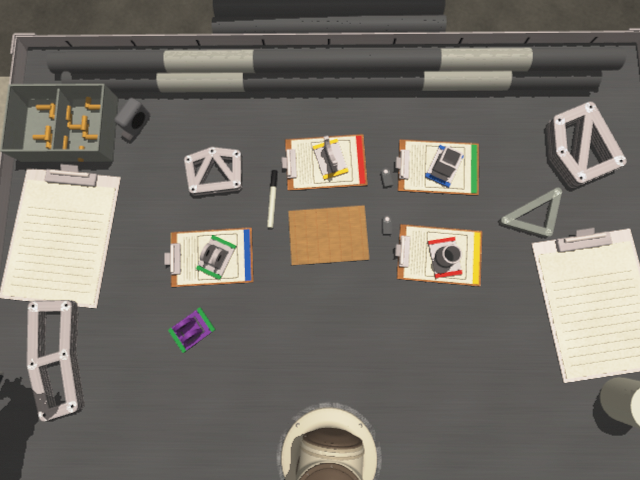

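View pics/side0.png

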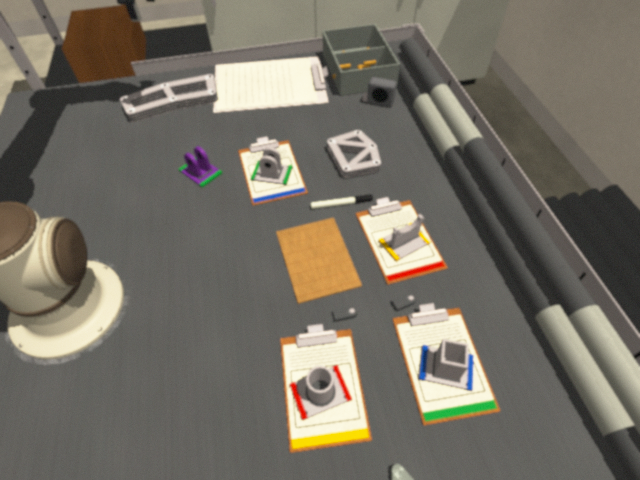

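```bash
cat > h.py <<'E'
import numpy as np, cv2
from bench import arm, optics
X0,X1,Y0,Y1=250,750,-420,420     # ortho window, 1 mm/px, rows: x down from X1, cols: y down from Y1
def ortho(im,name,z):
    c=optics.camera_info(name); K,V=c["camera_matrix"],c["view"]
    P=K@np.diag([1,-1,-1])@V[:3]
    A=np.array([[0,-1,X1],[-1,0,Y1],[0,0,z],[0,0,1.]])  # (col,row,1)->world
    return cv2.warpPerspective(im,P@A,(Y1-Y0,X1-X0),flags=cv2.INTER_LINEAR|cv2.WARP_INVERSE_MAP)
def w(p): return np.round([X1-p[1],Y1-p[0]],1)
H={"red":[(0,6),(174,180)],"blue":[(100,125)],"green":[(50,80)],"yellow":[(24,34)]}
def cmask(o,col,s=150,v=60):
    h=cv2.cvtColor(o,cv2.COLOR_BGR2HSV)
    return sum(cv2.inRange(h,(a,s,v),(b,255,255)) for a,b in H[col])
def comps(m,amin):
    n,l,st,ce=cv2.connectedComponentsWithStats(m)
    return [(cv2.minAreaRect(np.argwhere(l==i)[:,::-1].astype(np.float32)),st[i,4]) for i in range(1,n) if st[i,4]>amin]
def yaw(r):   # angle of long side in world, from the box points
    b=np.array([w(p) for p in cv2.boxPoints(r)]); e=[b[1]-b[0],b[2]-b[1]]
    d=max(e,key=np.linalg.norm); return round((np.degrees(np.arctan2(d[1],d[0]))+90)%180-90,1)
E
python3 - <<'E'
from h import *
for n in("top","side"):
    im=cv2.imread(f"pics/{n}0.png")
    o=ortho(im,n,4); m=((o.max(2)>95)*255).astype(np.uint8); m=cv2.morphologyEx(m,cv2.MORPH_CLOSE,np.ones((9,9)))
    print(n,"boards")
    for r,a in comps(m,6000): print("  ",w(r[0]),np.round(r[1]),yaw(r),a)
    o=ortho(im,n,10)
    for c in H:
        print(n,c,[(w(r[0]),np.round(r[1]),yaw(r),a) for r,a in comps(cmask(o,c),80)])
    if n=="top":
        o=ortho(im,n,4)
        cv2.imwrite("pics/ortho.png",cv2.resize(o[:, 20:820],(800,500)))
E
```

```text
top boards
   [5.005e+02 5.000e-01] [499. 839.] -90.0 199285
   [641.1 280.3] [140. 270.] -82.6 15608
   [ 282.5 -142. ] [194.  63.] -90.0 6361
top red [(array([649.5, -74. ]), array([116.,  13.]), np.float32(3.8), np.int32(1450)), (array([ 458.9, -252.3]), array([ 7., 60.]), np.float32(-81.1), np.int32(396)), (array([ 384.6, -263.9]), array([ 9., 59.]), np.float32(-81.5), np.int32(471))]
top blue [(array([ 600., -249.]), array([56.,  8.]), np.float32(64.1), np.int32(423)), (array([427.5, 183.3]), array([112.,  11.]), np.float32(3.5), np.int32(1135))]
top green [(array([ 626.6, -333.7]), array([  8., 111.]), np.float32(-3.3), np.int32(846)), (array([456.5, 237.9]), array([58.,  6.]), np.float32(65.4), np.int32(249)), (array([387.4, 268.3]), array([57.,  6.]), np.float32(65.0), np.int32(291)), (array([284.4, 270.1]), array([58.,  8.]), np.float32(36.1), np.int32(392)), (array([256.4, 343.3]), array([16.,  7.]), np.float32(39.8), np.int32(90))]
top yellow [(array([694.5, -11.6]), array([ 7., 17.]), np.float32(-73.3), np.int32(109)), (array([682.7,  23.9]), array([ 7., 25.]), np.float32
[... 539 characters left out ...]
[57.,  5.]), np.float32(62.5), np.int32(261)), (array([ 599.3, -248.9]), array([57.,  8.]), np.float32(63.4), np.int32(370)), (array([426. , 181.2]), array([108.,   7.]), np.float32(3.8), np.int32(668))]
side green [(array([ 626.4, -335.2]), array([ 11., 114.]), np.float32(-3.3), np.int32(1176)), (array([454.7, 238.6]), array([54.,  5.]), np.float32(65.2), np.int32(209)), (array([283.6, 267.7]), array([59., 11.]), np.float32(36.6), np.int32(576))]
side yellow [(array([692.1,  -3.4]), array([ 7., 27.]), np.float32(-74.8), np.int32(158)), (array([619.8, -26.6]), array([ 8., 29.]), np.float32(-71.6), np.int32(195)), (array([ 420., -329.]), array([ 13., 115.]), np.float32(-5.0), np.int32(1452))]
```

View pics/ortho.png

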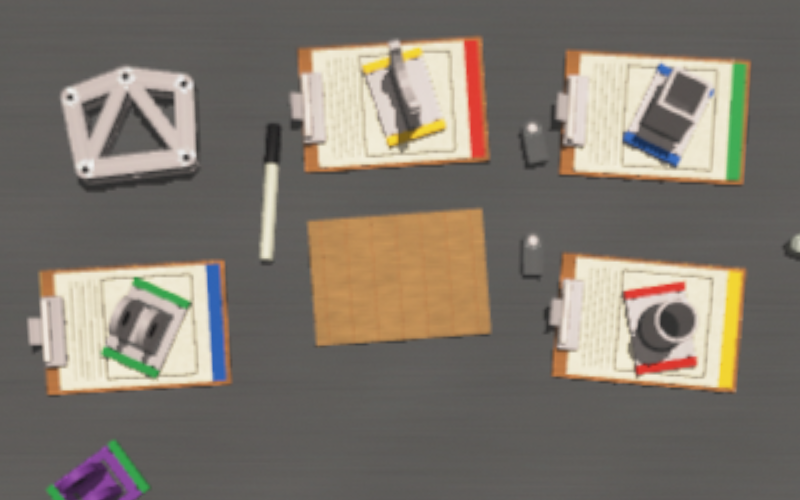

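The ortho view shows the boards: red at (394,104), green at (655,117), yellow at (648,323), blue at (136,328), cardboard at (399,277).

What could be mistaken for the clevis: grey clevis with green bands (top px 213,257) against the purple look-alike (191,329), which I leave alone. The large clipboards (60,235 and 595,305) are not tickets.

```bash
python3 - <<'E'
from h import *
H["yellow"]=[(20,36)]
out=[]
for n in("top","side"):
    im=cv2.imread(f"pics/{n}0.png"); o=ortho(im,n,10)
    print(n,"saddle",[(w(r[0]),np.round(r[1]),yaw(r),a) for r,a in comps(cmask(o[:200],"yellow",90,60),60)])
    o=ortho(im,n,4); h=cv2.cvtColor(o,cv2.COLOR_BGR2HSV)
    for c,(x,y) in dict(red=(645,6),green=(633,-255),yellow=(427,-248),blue=(422,264),card=(473,1)).items():
        r0,c0=750-x,420-y; s=np.s_[max(0,r0-85):r0+85,max(0,c0-120):c0+120]
        m=((o[s].max(2)>165)|(h[s][...,1]>110)).astype(np.uint8)*255
        m=cv2.morphologyEx(cv2.morphologyEx(m,cv2.MORPH_CLOSE,np.ones((25,25))),cv2.MORPH_OPEN,np.ones((61,61)))
        r,a=max(comps(m,3000),key=lambda t:t[1]); cc=(r[0][0]+s[1].start,r[0][1]+s[0].start)
        b=w(cc); t=np.radians(yaw(r)) ; u=np.array([np.cos(t),np.sin(t)]); u*=np.sign(u[1])
        print(n,c,"board",b,np.round(r[1]),yaw(r),"box",np.round(b-14*u,1))
t=cv2.imread("pics/top0.png")[215:360,150:290]; cv2.imwrite("pics/crop.png",cv2.resize(t,None,fx=4,fy=4))
E
```

```text
top saddle [(array([694.3, -11.7]), array([10., 21.]), np.float32(-76.2), np.int32(195)), (array([682.8,  23.5]), array([10., 31.]), np.float32(-72.5), np.int32(288)), (array([ 627.3, -334.5]), array([ 16., 119.]), np.float32(-3.5), np.int32(226)), (array([615.4, -15.7]), array([12., 62.]), np.float32(-71.6), np.int32(698))]
top red board [645.9   8. ] [126. 187.] -86.6 box [646.7  -6. ]
top green board [ 635.5 -201. ] [121.  82.] 0.0 box [ 635.5 -201. ]
top yellow board [ 431.5 -208.5] [119. 109.] 0.0 box [ 431.5 -208.5]
top blue board [422.8 266.5] [125. 188.] -86.8 box [423.6 252.5]
top card board [472.8   1.2] [126. 174.] -86.2 box [473.7 -12.8]
side saddle [(array([692.8,  -2.6]), array([13., 37.]), np.float32(-69.1), np.int32(365)), (array([ 626.4, -335.5]), array([ 15., 119.]), np.float32(-2.9), np.int32(219)), (array([615. , -14.1]), array([14., 63.]), np.float32(-70.4), np.int32(815))]
side red board [641.5  65.5] [123.  85.] 0.0 box [641.5  65.5]
side green board [ 629.5 -301. ] [123.  88.] 0.0 box [ 629.5 -301. ]
side yellow board [ 423.5 -295. ] [ 90. 123.] 0.0 box [ 423.5 -295. ]
side blue board [425.  208.5] [122.  71.] 0.0 box [425.  208.5]
side card board [472.3   3.4] [127. 178.] -85.9 box [473.3 -10.6]
```

View pics/crop.png

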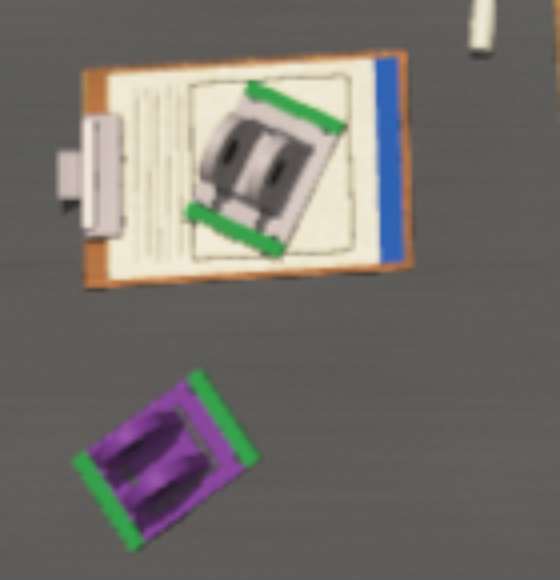

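The crop confirms it: the grey clevis with green bands stands at crop (262,165) on the blue-stripe ticket, and the purple one is at (165,460). Next I compute the slides for the chain.

```bash
cat >> h.py <<'E'
def slides(p,yawdeg,wps):
    t=np.radians(yawdeg); R=np.array([[np.cos(t),np.sin(t),0],[np.sin(t),-np.cos(t),0],[0,0,-1]])
    for q in wps:
        s=np.round(2*R.T@(np.array(q)-p))/2; p=p+R@s; print(q,"slide",s.tolist())
def st():
    s=arm.read_state(); print(np.round(s["clock"],2),np.round(s["position"],1),np.round(s["ee_rot"],4),np.round(s["contact_force"],1),round(s["gripper_width"],1),round(s["grasp_force"],1))
E
python3 - <<'E'
from h import *
slides(np.array([207.7,589.5,231.3]),-19.4,[(421.5,253,110)])
print("yaw -24.5"); g=22
slides(np.array([421.5,253,110]),-24.5,[(472.5,2,110),(633.3,-265.3,110),(423.5,251.5,110),(472.5,2,110),(632,-269,110),(651.5,-3.5,110)])
print("yaw 18.4")
slides(np.array([651.5,-3.5,110]),18.4,[(472.5,2,110),(421.3,-257.6,110),(646.5,-7,110),(472.5,2,110),(427.5,-264,110)])
E
```

```text
(421.5, 253, 110) slide [313.5, 246.5, 121.5]
yaw -24.5
(472.5, 2, 110) slide [150.5, 207.5, 0.0]
(633.3, -265.3, 110) slide [257.0, 176.5, 0.0]
(423.5, 251.5, 110) slide [-405.0, -383.5, 0.0]
(472.5, 2, 110) slide [148.0, 207.0, 0.0]
(632, -269, 110) slide [257.5, 180.0, 0.0]
(651.5, -3.5, 110) slide [-92.5, -249.5, 0.0]
yaw 18.4
(472.5, 2, 110) slide [-168.0, -61.5, 0.0]
(421.3, -257.6, 110) slide [-130.5, 230.0, 0.0]
(646.5, -7, 110) slide [292.5, -167.0, 0.0]
(472.5, 2, 110) slide [-162.0, -63.0, 0.0]
(427.5, -264, 110) slide [-127.0, 238.0, 0.0]
```

{"name": "step_arm", "arguments": {
  "motion": [
    {"slide": [45, 35, 17], "dr": [0, 0, 0.2], "jaw": 85},
    {"slide": [90, 70, 35], "dr": [0, 0, 0.4], "jaw": 85},
    {"slide": [135, 106, 52], "dr": [0, 0, 0.64], "jaw": 85},
    {"slide": [180, 141, 70], "dr": [0, 0, 0.64], "jaw": 85},
    {"slide": [225, 177, 87], "dr": [0, 0, 0.64], "jaw": 85},
    {"slide": [270, 212, 104], "dr": [0, 0, 0.64], "jaw": 85},
    {"slide": [300, 236, 116], "dr": [0, 0, 0.64], "jaw": 85},
    {"slide": [313.5, 246.5, 121.5], "dr": [0, 0, 0.64], "jaw": 85}
  ]
}}

```text
clock: 1.1
position: [421.7, 250.6, 108.9]
ee_rot: [0.977, -0.214, -0.001, 0.001]
contact_force: [0.3, -0.3, 0.0]
gripper_width: 85.0
grasp_force: 0.0
```

{"name": "step_arm", "arguments": {
  "motion": [
    {"slide": [0, 0, 0], "dr": [0, 0, 0], "jaw": 85},
    {"slide": [0, 0, 0], "dr": [0, 0, 0], "jaw": 85},
    {"slide": [0, 0, 10], "dr": [0, 0, 0], "jaw": 85},
    {"slide": [0, 0, 20], "dr": [0, 0, 0], "jaw": 85},
    {"slide": [0, 0, 30], "dr": [0, 0, 0], "jaw": 85},
    {"slide": [0, 0, 30], "dr": [0, 0, 0], "jaw": 85},
    {"slide": [0, 0, 30], "dr": [0, 0, 0], "jaw": 85},
    {"slide": [0, 0, 30], "dr": [0, 0, 0], "jaw": 85}
  ]
}}

```text
clock: 2.1
position: [421.7, 253.0, 80.1]
ee_rot: [0.977, -0.212, 0.0, -0.0]
contact_force: [0.1, -0.1, -0.4]
gripper_width: 85.1
grasp_force: 0.0
```

```bash
python3 - <<'E'
from h import *
im=optics.get_image("side"); cv2.imwrite("pics/s1.png",cv2.resize(im[60:260,160:420],None,fx=2.5,fy=2.5))
E
```

```text
(no output)
```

View pics/s1.png

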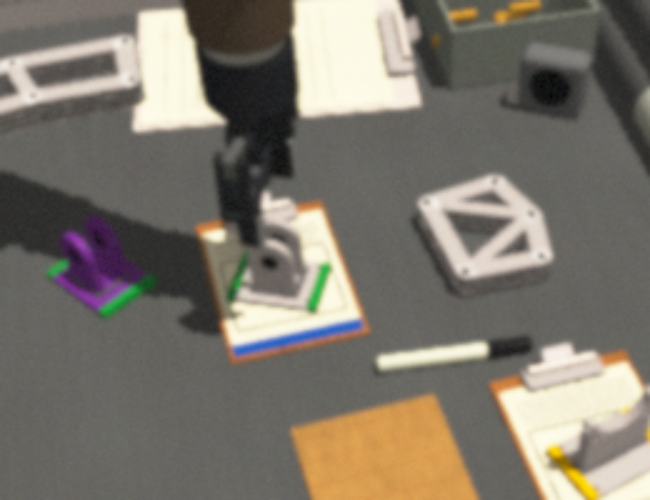

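The side crop shows the open fingers at (250,190) above the clevis (275,260). I descend on it.

{"name": "step_arm", "arguments": {
  "motion": [
    {"slide": [0, 0, 10], "dr": [0, 0, 0], "jaw": 85},
    {"slide": [0, 0, 20], "dr": [0, 0, 0], "jaw": 85},
    {"slide": [0, 0, 30], "dr": [0, 0, 0], "jaw": 85},
    {"slide": [0, 0, 40], "dr": [0, 0, 0], "jaw": 85},
    {"slide": [0, 0, 50], "dr": [0, 0, 0], "jaw": 85},
    {"slide": [0, 0, 58], "dr": [0, 0, 0], "jaw": 85},
    {"slide": [0, 0, 58], "dr": [0, 0, 0], "jaw": 85},
    {"slide": [0, 0, 58], "dr": [0, 0, 0], "jaw": 85}
  ]
}}

```text
clock: 3.15
position: [421.6, 253.0, 22.0]
ee_rot: [0.977, -0.212, 0.0, -0.0]
contact_force: [-0.3, -0.3, 0.7]
gripper_width: 85.3
grasp_force: 0.0
```

{"name": "step_arm", "arguments": {
  "motion": [
    {"slide": [0, 0, 0], "dr": [0, 0, 0], "jaw": 65},
    {"slide": [0, 0, 0], "dr": [0, 0, 0], "jaw": 50},
    {"slide": [0, 0, 0], "dr": [0, 0, 0], "jaw": 40},
    {"slide": [0, 0, 0], "dr": [0, 0, 0], "jaw": 30},
    {"slide": [0, 0, 0], "dr": [0, 0, 0], "jaw": 20},
    {"slide": [0, 0, 0], "dr": [0, 0, 0], "jaw": 10},
    {"slide": [0, 0, 0], "dr": [0, 0, 0], "jaw": 0},
    {"slide": [0, 0, 0], "dr": [0, 0, 0], "jaw": 0}
  ]
}}

```text
clock: 4.15
position: [421.8, 253.1, 22.2]
ee_rot: [0.977, -0.212, 0.0, -0.0]
contact_force: [-0.7, 0.4, 5.5]
gripper_width: 35.4
grasp_force: 60.7
```

{"name": "step_arm", "arguments": {
  "motion": [
    {"slide": [0, 0, -15], "dr": [0, 0, 0], "jaw": 0},
    {"slide": [0, 0, -40], "dr": [0, 0, 0], "jaw": 0},
    {"slide": [0, 0, -65], "dr": [0, 0, 0], "jaw": 0},
    {"slide": [0, 0, -88], "dr": [0, 0, 0], "jaw": 0},
    {"slide": [15, 20, -88], "dr": [0, 0, 0], "jaw": 0},
    {"slide": [40, 55, -88], "dr": [0, 0, 0], "jaw": 0},
    {"slide": [65, 90, -88], "dr": [0, 0, 0], "jaw": 0},
    {"slide": [90, 124, -88], "dr": [0, 0, 0], "jaw": 0}
  ]
}}

```text
clock: 5.15
position: [450.1, 100.5, 108.1]
ee_rot: [0.977, -0.213, -0.002, 0.001]
contact_force: [0.7, -0.3, -4.8]
gripper_width: 35.2
grasp_force: 60.9
```

{"name": "step_arm", "arguments": {
  "motion": [
    {"slide": [22, 30, 0], "dr": [0, 0, 0], "jaw": 0},
    {"slide": [45, 62, 0], "dr": [0, 0, 0], "jaw": 0},
    {"slide": [60.5, 83.5, 0], "dr": [0, 0, 0], "jaw": 0},
    {"slide": [60.5, 83.5, 15], "dr": [0, 0, 0], "jaw": 0},
    {"slide": [60.5, 83.5, 35], "dr": [0, 0, 0], "jaw": 0},
    {"slide": [60.5, 83.5, 55], "dr": [0, 0, 0], "jaw": 0},
    {"slide": [60.5, 83.5, 70], "dr": [0, 0, 0], "jaw": 0},
    {"slide": [60.5, 83.5, 75], "dr": [0, 0, 0], "jaw": 0}
  ]
}}

```text
clock: 6.15
position: [470.0, 0.8, 32.7]
ee_rot: [0.977, -0.213, -0.003, 0.001]
contact_force: [0.1, -0.0, -4.8]
gripper_width: 35.0
grasp_force: 61.0
```

{"name": "step_arm", "arguments": {
  "motion": [
    {"slide": [0, 0, 4], "dr": [0, 0, 0], "jaw": 0},
    {"slide": [0, 0, 8], "dr": [0, 0, 0], "jaw": 0},
    {"slide": [0, 0, 11], "dr": [0, 0, 0], "jaw": 0},
    {"slide": [0, 0, 12.5], "dr": [0, 0, 0], "jaw": 0},
    {"slide": [0, 0, 12.5], "dr": [0, 0, 0], "jaw": 0},
    {"slide": [0, 0, 12.5], "dr": [0, 0, 0], "jaw": 0},
    {"slide": [0, 0, 12.5], "dr": [0, 0, 0], "jaw": 0},
    {"slide": [0, 0, 12.5], "dr": [0, 0, 0], "jaw": 0}
  ]
}}

```text
clock: 7.15
position: [472.2, 1.5, 22.4]
ee_rot: [0.977, -0.212, 0.0, -0.0]
contact_force: [-0.2, -0.1, -5.2]
gripper_width: 35.7
grasp_force: 61.1
```

{"name": "step_arm", "arguments": {
  "motion": [
    {"slide": [0, 0, 1], "dr": [0, 0, 0], "jaw": 0},
    {"slide": [0, 0, 1], "dr": [0, 0, 0], "jaw": 0},
    {"slide": [0, 0, 1], "dr": [0, 0, 0], "jaw": 40},
    {"slide": [0, 0, 1], "dr": [0, 0, 0], "jaw": 55},
    {"slide": [0, 0, 1], "dr": [0, 0, 0], "jaw": 70},
    {"slide": [0, 0, 1], "dr": [0, 0, 0], "jaw": 85},
    {"slide": [0, 0, 1], "dr": [0, 0, 0], "jaw": 85},
    {"slide": [0, 0, 1], "dr": [0, 0, 0], "jaw": 85}
  ]
}}

```text
clock: 8.15
position: [472.2, 1.5, 21.3]
ee_rot: [0.977, -0.212, -0.0, 0.0]
contact_force: [-0.0, 0.7, -0.1]
gripper_width: 84.9
grasp_force: 0.0
```

{"name": "step_arm", "arguments": {
  "motion": [
    {"slide": [0, 0, -20], "dr": [0, 0, 0], "jaw": 85},
    {"slide": [0, 0, -60], "dr": [0, 0, 0], "jaw": 85},
    {"slide": [0, 0, -88.5], "dr": [0, 0, 0], "jaw": 85},
    {"slide": [30, 20, -88.5], "dr": [0, 0, 0], "jaw": 85},
    {"slide": [70, 48, -88.5], "dr": [0, 0, 0], "jaw": 85},
    {"slide": [115, 79, -88.5], "dr": [0, 0, 0], "jaw": 85},
    {"slide": [160, 110, -88.5], "dr": [0, 0, 0], "jaw": 85},
    {"slide": [205, 141, -88.5], "dr": [0, 0, 0], "jaw": 85}
  ]
}}

```text
clock: 9.15
position: [600.8, -213.5, 109.6]
ee_rot: [0.977, -0.212, -0.0, -0.0]
contact_force: [0.8, 0.5, -0.1]
gripper_width: 85.1
grasp_force: 0.0
```

{"name": "step_arm", "arguments": {
  "motion": [
    {"slide": [40, 27, 0], "dr": [0, 0, 0], "jaw": 85},
    {"slide": [52, 35.5, 0], "dr": [0, 0, 0], "jaw": 85},
    {"slide": [52, 35.5, 0], "dr": [0, 0, 0], "jaw": 85},
    {"slide": [52, 35.5, 20], "dr": [0, 0, 0], "jaw": 85},
    {"slide": [52, 35.5, 30], "dr": [0, 0, 0], "jaw": 85},
    {"slide": [52, 35.5, 30], "dr": [0, 0, 0], "jaw": 85},
    {"slide": [52, 35.5, 30], "dr": [0, 0, 0], "jaw": 85},
    {"slide": [52, 35.5, 30], "dr": [0, 0, 0], "jaw": 85}
  ]
}}

```text
clock: 10.15
position: [633.2, -265.6, 80.7]
ee_rot: [0.977, -0.212, 0.001, 0.0]
contact_force: [-0.8, 0.1, -0.1]
gripper_width: 85.4
grasp_force: 0.0
```

{"name": "step_arm", "arguments": {
  "motion": [
    {"slide": [0, 0, 10], "dr": [0, 0, 0], "jaw": 85},
    {"slide": [0, 0, 20], "dr": [0, 0, 0], "jaw": 85},
    {"slide": [0, 0, 30], "dr": [0, 0, 0], "jaw": 85},
    {"slide": [0, 0, 40], "dr": [0, 0, 0], "jaw": 85},
    {"slide": [0, 0, 50], "dr": [0, 0, 0], "jaw": 85},
    {"slide": [0, 0, 58], "dr": [0, 0, 0], "jaw": 85},
    {"slide": [0, 0, 58], "dr": [0, 0, 0], "jaw": 85},
    {"slide": [0, 0, 58], "dr": [0, 0, 0], "jaw": 85}
  ]
}}

```text
clock: 11.15
position: [633.0, -265.9, 22.1]
ee_rot: [0.977, -0.212, 0.0, 0.0]
contact_force: [0.2, -0.5, 0.2]
gripper_width: 84.8
grasp_force: 0.0
```

{"name": "step_arm", "arguments": {
  "motion": [
    {"slide": [0, 0, 0], "dr": [0, 0, 0], "jaw": 65},
    {"slide": [0, 0, 0], "dr": [0, 0, 0], "jaw": 50},
    {"slide": [0, 0, 0], "dr": [0, 0, 0], "jaw": 40},
    {"slide": [0, 0, 0], "dr": [0, 0, 0], "jaw": 30},
    {"slide": [0, 0, 0], "dr": [0, 0, 0], "jaw": 20},
    {"slide": [0, 0, 0], "dr": [0, 0, 0], "jaw": 10},
    {"slide": [0, 0, 0], "dr": [0, 0, 0], "jaw": 0},
    {"slide": [0, 0, 0], "dr": [0, 0, 0], "jaw": 0}
  ]
}}

```text
clock: 12.15
position: [632.9, -266.1, 22.5]
ee_rot: [0.977, -0.212, 0.0, 0.0]
contact_force: [-2.7, -0.3, 4.3]
gripper_width: 39.4
grasp_force: 61.6
```

{"name": "step_arm", "arguments": {
  "motion": [
    {"slide": [0, 0, -15], "dr": [0, 0, 0], "jaw": 0},
    {"slide": [0, 0, -40], "dr": [0, 0, 0], "jaw": 0},
    {"slide": [0, 0, -65], "dr": [0, 0, 0], "jaw": 0},
    {"slide": [0, 0, -88], "dr": [0, 0, 0], "jaw": 0},
    {"slide": [-17, -16, -88], "dr": [0, 0, 0], "jaw": 0},
    {"slide": [-45, -42.5, -88], "dr": [0, 0, 0], "jaw": 0},
    {"slide": [-80, -76, -88], "dr": [0, 0, 0], "jaw": 0},
    {"slide": [-115, -109, -88], "dr": [0, 0, 0], "jaw": 0}
  ]
}}

```text
clock: 13.15
position: [571.8, -117.2, 108.8]
ee_rot: [0.977, -0.213, -0.001, -0.0]
contact_force: [1.2, 0.6, -4.4]
gripper_width: 39.4
grasp_force: 60.9
```

{"name": "step_arm", "arguments": {
  "motion": [
    {"slide": [-36, -34, 0], "dr": [0, 0, 0], "jaw": 0},
    {"slide": [-72, -68, 0], "dr": [0, 0, 0], "jaw": 0},
    {"slide": [-108, -102, 0], "dr": [0, 0, 0], "jaw": 0},
    {"slide": [-144, -136, 0], "dr": [0, 0, 0], "jaw": 0},
    {"slide": [-180, -170, 0], "dr": [0, 0, 0], "jaw": 0},
    {"slide": [-216, -204, 0], "dr": [0, 0, 0], "jaw": 0},
    {"slide": [-252, -238, 0], "dr": [0, 0, 0], "jaw": 0},
    {"slide": [-280, -264.5, 0], "dr": [0, 0, 0], "jaw": 0}
  ]
}}

```text
clock: 14.15
position: [426.8, 239.7, 109.4]
ee_rot: [0.977, -0.212, -0.001, 0.0]
contact_force: [0.2, 0.1, -4.2]
gripper_width: 39.6
grasp_force: 60.9
```

{"name": "step_arm", "arguments": {
  "motion": [
    {"slide": [-10, -10, 0], "dr": [0, 0, 0], "jaw": 0},
    {"slide": [-10, -10, 0], "dr": [0, 0, 0], "jaw": 0},
    {"slide": [-10, -10, 15], "dr": [0, 0, 0], "jaw": 0},
    {"slide": [-10, -10, 35], "dr": [0, 0, 0], "jaw": 0},
    {"slide": [-10, -10, 55], "dr": [0, 0, 0], "jaw": 0},
    {"slide": [-10, -10, 70], "dr": [0, 0, 0], "jaw": 0},
    {"slide": [-10, -10, 75], "dr": [0, 0, 0], "jaw": 0},
    {"slide": [-10, -10, 75], "dr": [0, 0, 0], "jaw": 0}
  ]
}}

```text
clock: 15.15
position: [423.7, 250.6, 34.8]
ee_rot: [0.977, -0.213, -0.0, 0.0]
contact_force: [0.2, 0.7, -4.3]
gripper_width: 39.6
grasp_force: 61.0
```

{"name": "step_arm", "arguments": {
  "motion": [
    {"slide": [0, 0, 4], "dr": [0, 0, 0], "jaw": 0},
    {"slide": [0, 0, 8], "dr": [0, 0, 0], "jaw": 0},
    {"slide": [0, 0, 11], "dr": [0, 0, 0], "jaw": 0},
    {"slide": [0, 0, 13], "dr": [0, 0, 0], "jaw": 0},
    {"slide": [0, 0, 13.5], "dr": [0, 0, 0], "jaw": 0},
    {"slide": [0, 0, 13.5], "dr": [0, 0, 0], "jaw": 0},
    {"slide": [0, 0, 13.5], "dr": [0, 0, 0], "jaw": 0},
    {"slide": [0, 0, 13.5], "dr": [0, 0, 0], "jaw": 0}
  ]
}}

```text
clock: 16.15
position: [423.4, 251.3, 22.5]
ee_rot: [0.977, -0.212, 0.0, 0.0]
contact_force: [-3.1, -1.1, 5.0]
gripper_width: 39.7
grasp_force: 62.2
```

{"name": "step_arm", "arguments": {
  "motion": [
    {"slide": [0, 0, 0], "dr": [0, 0, 0], "jaw": 45},
    {"slide": [0, 0, 0], "dr": [0, 0, 0], "jaw": 60},
    {"slide": [0, 0, 0], "dr": [0, 0, 0], "jaw": 75},
    {"slide": [0, 0, 0], "dr": [0, 0, 0], "jaw": 85},
    {"slide": [0, 0, 0], "dr": [0, 0, 0], "jaw": 85},
    {"slide": [0, 0, -20], "dr": [0, 0, 0], "jaw": 85},
    {"slide": [0, 0, -60], "dr": [0, 0, 0], "jaw": 85},
    {"slide": [0, 0, -88.5], "dr": [0, 0, 0], "jaw": 85}
  ]
}}

```text
clock: 17.15
position: [423.8, 251.5, 111.2]
ee_rot: [0.977, -0.212, 0.0, -0.0]
contact_force: [1.4, 0.0, -0.5]
gripper_width: 84.9
grasp_force: 0.0
```

{"name": "step_arm", "arguments": {
  "motion": [
    {"slide": [20, 28, 0], "dr": [0, 0, 0], "jaw": 85},
    {"slide": [45, 63, 0], "dr": [0, 0, 0], "jaw": 85},
    {"slide": [75, 105, 0], "dr": [0, 0, 0], "jaw": 85},
    {"slide": [105, 147, 0], "dr": [0, 0, 0], "jaw": 85},
    {"slide": [135, 189, 0], "dr": [0, 0, 0], "jaw": 85},
    {"slide": [148, 207, 0], "dr": [0, 0, 0], "jaw": 85},
    {"slide": [148, 207, 0], "dr": [0, 0, 0], "jaw": 85},
    {"slide": [148, 207, 10], "dr": [0, 0, 0], "jaw": 85}
  ]
}}

```text
clock: 18.15
position: [472.7, 2.1, 100.0]
ee_rot: [0.977, -0.212, 0.001, -0.001]
contact_force: [0.2, 1.1, -0.1]
gripper_width: 84.8
grasp_force: 0.0
```

{"name": "step_arm", "arguments": {
  "motion": [
    {"slide": [0, 0, 10], "dr": [0, 0, 0], "jaw": 85},
    {"slide": [0, 0, 25], "dr": [0, 0, 0], "jaw": 85},
    {"slide": [0, 0, 40], "dr": [0, 0, 0], "jaw": 85},
    {"slide": [0, 0, 55], "dr": [0, 0, 0], "jaw": 85},
    {"slide": [0, 0, 70], "dr": [0, 0, 0], "jaw": 85},
    {"slide": [0, 0, 78], "dr": [0, 0, 0], "jaw": 85},
    {"slide": [0, 0, 78], "dr": [0, 0, 0], "jaw": 85},
    {"slide": [0, 0, 78], "dr": [0, 0, 0], "jaw": 85}
  ]
}}

```text
clock: 19.15
position: [472.5, 1.8, 22.1]
ee_rot: [0.977, -0.212, 0.0, -0.0]
contact_force: [-0.3, -0.1, 0.6]
gripper_width: 85.1
grasp_force: 0.0
```

{"name": "step_arm", "arguments": {
  "motion": [
    {"slide": [0, 0, 0], "dr": [0, 0, 0], "jaw": 65},
    {"slide": [0, 0, 0], "dr": [0, 0, 0], "jaw": 50},
    {"slide": [0, 0, 0], "dr": [0, 0, 0], "jaw": 40},
    {"slide": [0, 0, 0], "dr": [0, 0, 0], "jaw": 30},
    {"slide": [0, 0, 0], "dr": [0, 0, 0], "jaw": 20},
    {"slide": [0, 0, 0], "dr": [0, 0, 0], "jaw": 10},
    {"slide": [0, 0, 0], "dr": [0, 0, 0], "jaw": 0},
    {"slide": [0, 0, 0], "dr": [0, 0, 0], "jaw": 0}
  ]
}}

```text
clock: 20.15
position: [472.4, 1.6, 22.1]
ee_rot: [0.977, -0.212, 0.0, -0.0]
contact_force: [-0.6, 0.4, 5.7]
gripper_width: 35.0
grasp_force: 61.5
```

```bash
python3 - <<'E'
from h import *
im=optics.get_image("top"); cv2.imwrite("pics/t2raw.png",im)
o=ortho(im,"top",4); cv2.imwrite("pics/t2.png",cv2.resize(o[40:200,580:780],None,fx=4,fy=4,interpolation=cv2.INTER_CUBIC)[:600])
E
```

```text
(no output)
```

View pics/t2.png

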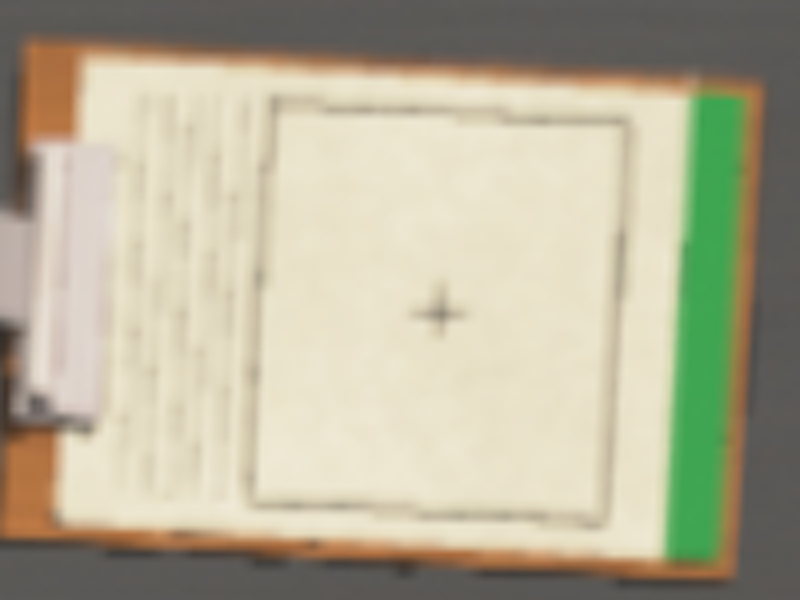

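The cross is at crop (440,312), which is world (632,-270). My target of (632,-269) holds.

{"name": "step_arm", "arguments": {
  "motion": [
    {"slide": [0, 0, -15], "dr": [0, 0, 0], "jaw": 0},
    {"slide": [0, 0, -40], "dr": [0, 0, 0], "jaw": 0},
    {"slide": [0, 0, -65], "dr": [0, 0, 0], "jaw": 0},
    {"slide": [0, 0, -88], "dr": [0, 0, 0], "jaw": 0},
    {"slide": [20, 14, -88], "dr": [0, 0, 0], "jaw": 0},
    {"slide": [55, 38, -88], "dr": [0, 0, 0], "jaw": 0},
    {"slide": [92, 64, -88], "dr": [0, 0, 0], "jaw": 0},
    {"slide": [130, 90, -88], "dr": [0, 0, 0], "jaw": 0}
  ]
}}

```text
clock: 21.2
position: [552.0, -135.3, 107.7]
ee_rot: [0.977, -0.213, -0.002, -0.0]
contact_force: [1.2, 0.8, -5.3]
gripper_width: 35.0
grasp_force: 60.9
```

{"name": "step_arm", "arguments": {
  "motion": [
    {"slide": [37, 26, 0], "dr": [0, 0, 0], "jaw": 0},
    {"slide": [74, 52, 0], "dr": [0, 0, 0], "jaw": 0},
    {"slide": [105, 75, 0], "dr": [0, 0, 0], "jaw": 0},
    {"slide": [127.5, 91, 0], "dr": [0, 0, 0], "jaw": 0},
    {"slide": [127.5, 91, 0], "dr": [0, 0, 0], "jaw": 0},
    {"slide": [127.5, 91, 15], "dr": [0, 0, 0], "jaw": 0},
    {"slide": [127.5, 91, 35], "dr": [0, 0, 0], "jaw": 0},
    {"slide": [127.5, 91, 55], "dr": [0, 0, 0], "jaw": 0}
  ]
}}

```text
clock: 22.2
position: [629.8, -268.5, 52.4]
ee_rot: [0.977, -0.212, -0.002, -0.0]
contact_force: [-1.1, 0.2, -4.5]
gripper_width: 35.7
grasp_force: 60.9
```

{"name": "step_arm", "arguments": {
  "motion": [
    {"slide": [0, 0, 12], "dr": [0, 0, 0], "jaw": 0},
    {"slide": [0, 0, 20], "dr": [0, 0, 0], "jaw": 0},
    {"slide": [0, 0, 25], "dr": [0, 0, 0], "jaw": 0},
    {"slide": [0, 0, 29], "dr": [0, 0, 0], "jaw": 0},
    {"slide": [0, 0, 32], "dr": [0, 0, 0], "jaw": 0},
    {"slide": [0, 0, 33.5], "dr": [0, 0, 0], "jaw": 0},
    {"slide": [0, 0, 33.5], "dr": [0, 0, 0], "jaw": 0},
    {"slide": [0, 0, 33.5], "dr": [0, 0, 0], "jaw": 0}
  ]
}}

```text
clock: 23.2
position: [631.5, -270.1, 22.3]
ee_rot: [0.977, -0.212, 0.0, 0.0]
contact_force: [-1.2, 1.8, 2.2]
gripper_width: 35.7
grasp_force: 61.5
```

{"name": "step_arm", "arguments": {
  "motion": [
    {"slide": [0, 0, 0], "dr": [0, 0, 0], "jaw": 40},
    {"slide": [0, 0, 0], "dr": [0, 0, 0], "jaw": 55},
    {"slide": [0, 0, 0], "dr": [0, 0, 0], "jaw": 70},
    {"slide": [0, 0, 0], "dr": [0, 0, 0], "jaw": 85},
    {"slide": [0, 0, 0], "dr": [0, 0, 0], "jaw": 85},
    {"slide": [0, 0, -20], "dr": [0, 0, 0], "jaw": 85},
    {"slide": [0, 0, -60], "dr": [0, 0, 0], "jaw": 85},
    {"slide": [0, 0, -88.5], "dr": [0, 0, 0], "jaw": 85}
  ]
}}

```text
clock: 24.2
position: [632.3, -270.4, 113.4]
ee_rot: [0.977, -0.212, 0.002, 0.0]
contact_force: [0.0, 0.9, 0.4]
gripper_width: 85.0
grasp_force: 0.0
```

{"name": "step_arm", "arguments": {
  "motion": [
    {"slide": [-10, -30, 0], "dr": [0, 0, -0.5], "jaw": 85},
    {"slide": [-25, -70, 0], "dr": [0, 0, -1.3], "jaw": 85},
    {"slide": [-42, -115, 0], "dr": [0, 0, -2.2], "jaw": 85},
    {"slide": [-60, -160, 0], "dr": [0, 0, -3.1], "jaw": 85},
    {"slide": [-76, -205, 0], "dr": [0, 0, -4.0], "jaw": 85},
    {"slide": [-88, -238, 0], "dr": [0, 0, -4.8], "jaw": 85},
    {"slide": [-93, -250.5, 0], "dr": [0, 0, -5.36], "jaw": 85},
    {"slide": [-93, -250.5, 0], "dr": [0, 0, -5.36], "jaw": 85}
  ]
}}

```text
clock: 25.2
position: [651.2, -2.4, 111.3]
ee_rot: [0.987, 0.16, 0.001, 0.0]
contact_force: [0.1, -0.5, -0.5]
gripper_width: 85.1
grasp_force: 0.0
```

{"name": "step_arm", "arguments": {
  "motion": [
    {"slide": [0, 0, 0], "dr": [0, 0, 0], "jaw": 85},
    {"slide": [0, 0, 0], "dr": [0, 0, 0], "jaw": 85},
    {"slide": [0, 0, 10], "dr": [0, 0, 0], "jaw": 85},
    {"slide": [0, 0, 20], "dr": [0, 0, 0], "jaw": 85},
    {"slide": [0, 0, 30], "dr": [0, 0, 0], "jaw": 85},
    {"slide": [0, 0, 30], "dr": [0, 0, 0], "jaw": 85},
    {"slide": [0, 0, 30], "dr": [0, 0, 0], "jaw": 85},
    {"slide": [0, 0, 30], "dr": [0, 0, 0], "jaw": 85}
  ]
}}

```text
clock: 26.2
position: [651.1, -3.5, 80.3]
ee_rot: [0.987, 0.159, 0.0, 0.0]
contact_force: [-0.2, 0.9, -0.5]
gripper_width: 85.0
grasp_force: 0.0
```

```bash
python3 - <<'E'
from h import *
st()
im=optics.get_image("side"); cv2.imwrite("pics/s3.png",cv2.resize(im[100:440,220:540],None,fx=1.75,fy=1.75))
for n in("side","top"):
    im=optics.get_image(n); o=ortho(im,n,10)
    for c in H: print(n,c,[(w(r[0]),np.round(r[1]),yaw(r)) for r,a in comps(cmask(o,c),80)])
E
```

```text
26.2 [651.1  -3.5  80.3] [9.872e-01 1.595e-01 5.000e-04 0.000e+00] [-0.2  0.9 -0.5] 85.0 0.0
side red [(array([648.8, -74.8]), array([113.,  11.]), np.float32(3.9)), (array([ 458.1, -251.1]), array([ 7., 59.]), np.float32(-81.2)), (array([ 383.9, -263.1]), array([ 9., 59.]), np.float32(-81.4))]
side blue [(array([425.5, 181.7]), array([109.,   7.]), np.float32(3.9)), (array([457.5, 235. ]), array([56.,  6.]), np.float32(64.1))]
side green [(array([ 626.4, -335.3]), array([ 11., 114.]), np.float32(-3.3)), (array([ 664.9, -283.7]), array([57.,  5.]), np.float32(65.1)), (array([ 596.5, -252.5]), array([58.,  7.]), np.float32(65.1)), (array([283.3, 267.8]), array([60., 11.]), np.float32(36.4))]
side yellow [(array([692.3,  -3.8]), array([ 7., 28.]), np.float32(-75.9)), (array([ 420.2, -329.1]), array([ 13., 115.]), np.float32(-5.1))]
top red [(array([650.5, -73.8]), array([118.,  13.]), np.float32(3.8)), (array([ 458.9, -252.4]), array([ 7., 60.]), np.float32(-81.2)), (array([ 384.6, -263.9]), array([ 9., 59.]), np.float32(-81.5))]
top blue []
top green [(array([ 626.6, -333.6]), array([  8., 111.]), np.float32(-3.1)), (array([ 597. , -253.3]), array([55.,  7.]), np.float32(65.7))]
top yellow []
```

View pics/s3.png

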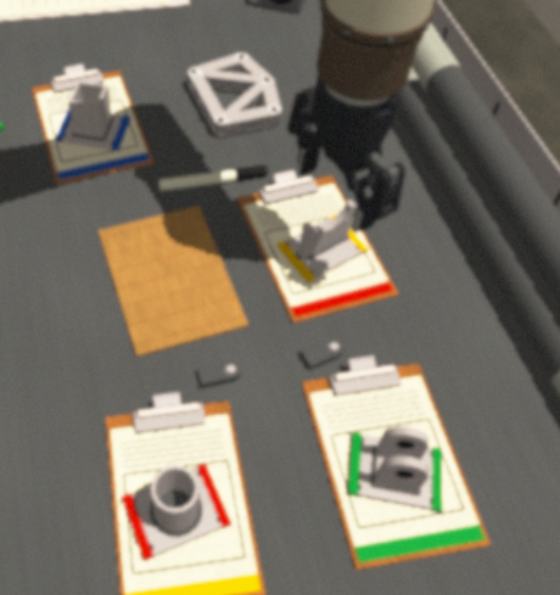

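Square (90,110) and clevis (400,465) stand upright on their tickets. The fingers straddle the saddle at (320,240), so I grip it lower.

{"name": "step_arm", "arguments": {
  "motion": [
    {"slide": [0, 0, 10], "dr": [0, 0, 0], "jaw": 85},
    {"slide": [0, 0, 20], "dr": [0, 0, 0], "jaw": 85},
    {"slide": [0, 0, 30], "dr": [0, 0, 0], "jaw": 85},
    {"slide": [0, 0, 40], "dr": [0, 0, 0], "jaw": 85},
    {"slide": [0, 0, 50], "dr": [0, 0, 0], "jaw": 85},
    {"slide": [0, 0, 58], "dr": [0, 0, 0], "jaw": 85},
    {"slide": [0, 0, 62], "dr": [0, 0, 0], "jaw": 85},
    {"slide": [0, 0, 62], "dr": [0, 0, 0], "jaw": 85}
  ]
}}

```text
clock: 27.35
position: [650.6, -3.6, 17.5]
ee_rot: [0.987, 0.159, -0.0, 0.0]
contact_force: [-0.3, -0.0, -0.3]
gripper_width: 85.0
grasp_force: 0.0
```

{"name": "step_arm", "arguments": {
  "motion": [
    {"slide": [0, 0, 0], "dr": [0, 0, 0], "jaw": 65},
    {"slide": [0, 0, 0], "dr": [0, 0, 0], "jaw": 50},
    {"slide": [0, 0, 0], "dr": [0, 0, 0], "jaw": 38},
    {"slide": [0, 0, 0], "dr": [0, 0, 0], "jaw": 28},
    {"slide": [0, 0, 0], "dr": [0, 0, 0], "jaw": 18},
    {"slide": [0, 0, 0], "dr": [0, 0, 0], "jaw": 8},
    {"slide": [0, 0, 0], "dr": [0, 0, 0], "jaw": 0},
    {"slide": [0, 0, 0], "dr": [0, 0, 0], "jaw": 0}
  ]
}}

```text
clock: 28.35
position: [650.8, -3.6, 18.0]
ee_rot: [0.987, 0.159, 0.0, 0.0]
contact_force: [0.1, -0.5, 0.9]
gripper_width: 8.8
grasp_force: 58.6
```

{"name": "step_arm", "arguments": {
  "motion": [
    {"slide": [0, 0, -10], "dr": [0, 0, 0], "jaw": 0},
    {"slide": [0, 0, -30], "dr": [0, 0, 0], "jaw": 0},
    {"slide": [0, 0, -50], "dr": [0, 0, 0], "jaw": 0},
    {"slide": [0, 0, -65], "dr": [0, 0, 0], "jaw": 0},
    {"slide": [-15, -5.5, -65], "dr": [0, 0, 0], "jaw": 0},
    {"slide": [-40, -14.5, -65], "dr": [0, 0, 0], "jaw": 0},
    {"slide": [-70, -25.5, -65], "dr": [0, 0, 0], "jaw": 0},
    {"slide": [-100, -36.5, -65], "dr": [0, 0, 0], "jaw": 0}
  ]
}}

```text
clock: 29.35
position: [542.8, -0.4, 82.6]
ee_rot: [0.987, 0.159, -0.001, -0.0]
contact_force: [-0.4, -0.4, -3.7]
gripper_width: 9.2
grasp_force: 58.6
```

{"name": "step_arm", "arguments": {
  "motion": [
    {"slide": [-30, -11, 0], "dr": [0, 0, 0], "jaw": 0},
    {"slide": [-55, -20, 0], "dr": [0, 0, 0], "jaw": 0},
    {"slide": [-68, -25, 0], "dr": [0, 0, 0], "jaw": 0},
    {"slide": [-68, -25, 0], "dr": [0, 0, 0], "jaw": 0},
    {"slide": [-68, -25, 15], "dr": [0, 0, 0], "jaw": 0},
    {"slide": [-68, -25, 32], "dr": [0, 0, 0], "jaw": 0},
    {"slide": [-68, -25, 46], "dr": [0, 0, 0], "jaw": 0},
    {"slide": [-68, -25, 54], "dr": [0, 0, 0], "jaw": 0}
  ]
}}

```text
clock: 30.35
position: [472.4, 2.0, 27.9]
ee_rot: [0.987, 0.159, -0.0, 0.0]
contact_force: [-0.7, -0.4, -4.7]
gripper_width: 9.0
grasp_force: 58.7
```

{"name": "step_arm", "arguments": {
  "motion": [
    {"slide": [0, 0, 3], "dr": [0, 0, 0], "jaw": 0},
    {"slide": [0, 0, 6], "dr": [0, 0, 0], "jaw": 0},
    {"slide": [0, 0, 8.5], "dr": [0, 0, 0], "jaw": 0},
    {"slide": [0, 0, 10.5], "dr": [0, 0, 0], "jaw": 0},
    {"slide": [0, 0, 11.5], "dr": [0, 0, 0], "jaw": 0},
    {"slide": [0, 0, 11.5], "dr": [0, 0, 0], "jaw": 0},
    {"slide": [0, 0, 11.5], "dr": [0, 0, 0], "jaw": 0},
    {"slide": [0, 0, 11.5], "dr": [0, 0, 0], "jaw": 0}
  ]
}}

```text
clock: 31.35
position: [472.0, 2.0, 17.9]
ee_rot: [0.987, 0.16, 0.0, 0.0]
contact_force: [-3.0, 1.4, 5.8]
gripper_width: 8.8
grasp_force: 60.1
```

{"name": "step_arm", "arguments": {
  "motion": [
    {"slide": [0, 0, 0], "dr": [0, 0, 0], "jaw": 15},
    {"slide": [0, 0, 0], "dr": [0, 0, 0], "jaw": 30},
    {"slide": [0, 0, 0], "dr": [0, 0, 0], "jaw": 50},
    {"slide": [0, 0, 0], "dr": [0, 0, 0], "jaw": 70},
    {"slide": [0, 0, 0], "dr": [0, 0, 0], "jaw": 85},
    {"slide": [0, 0, 0], "dr": [0, 0, 0], "jaw": 85},
    {"slide": [0, 0, -40], "dr": [0, 0, 0], "jaw": 85},
    {"slide": [0, 0, -92.5], "dr": [0, 0, 0], "jaw": 85}
  ]
}}

```text
clock: 32.35
position: [470.9, 1.6, 109.8]
ee_rot: [0.987, 0.159, -0.002, 0.0]
contact_force: [1.5, -0.1, 0.9]
gripper_width: 84.9
grasp_force: 0.0
```

{"name": "step_arm", "arguments": {
  "motion": [
    {"slide": [0, 0, 0], "dr": [0, 0, 0], "jaw": 85},
    {"slide": [-25, 44, 0], "dr": [0, 0, 0], "jaw": 85},
    {"slide": [-50, 88, 0], "dr": [0, 0, 0], "jaw": 85},
    {"slide": [-75, 132, 0], "dr": [0, 0, 0], "jaw": 85},
    {"slide": [-100, 176, 0], "dr": [0, 0, 0], "jaw": 85},
    {"slide": [-120, 212, 0], "dr": [0, 0, 0], "jaw": 85},
    {"slide": [-130.5, 230, 0], "dr": [0, 0, 0], "jaw": 85},
    {"slide": [-130.5, 230, 0], "dr": [0, 0, 0], "jaw": 85}
  ]
}}

```text
clock: 33.35
position: [419.4, -258.3, 108.7]
ee_rot: [0.987, 0.158, -0.001, -0.0]
contact_force: [-0.1, 0.2, 0.6]
gripper_width: 85.1
grasp_force: 0.0
```

{"name": "step_arm", "arguments": {
  "motion": [
    {"slide": [0, 0, 15], "dr": [0, 0, 0], "jaw": 85},
    {"slide": [0, 0, 30], "dr": [0, 0, 0], "jaw": 85},
    {"slide": [0, 0, 45], "dr": [0, 0, 0], "jaw": 85},
    {"slide": [0, 0, 60], "dr": [0, 0, 0], "jaw": 85},
    {"slide": [0, 0, 75], "dr": [0, 0, 0], "jaw": 85},
    {"slide": [0, 0, 88], "dr": [0, 0, 0], "jaw": 85},
    {"slide": [0, 0, 88], "dr": [0, 0, 0], "jaw": 85},
    {"slide": [0, 0, 88], "dr": [0, 0, 0], "jaw": 85}
  ]
}}

```text
clock: 34.35
position: [420.8, -257.3, 22.1]
ee_rot: [0.987, 0.16, 0.0, 0.0]
contact_force: [-0.0, -1.0, 0.4]
gripper_width: 84.9
grasp_force: 0.0
```

{"name": "step_arm", "arguments": {
  "motion": [
    {"slide": [0, 0, 0], "dr": [0, 0, 0], "jaw": 65},
    {"slide": [0, 0, 0], "dr": [0, 0, 0], "jaw": 50},
    {"slide": [0, 0, 0], "dr": [0, 0, 0], "jaw": 40},
    {"slide": [0, 0, 0], "dr": [0, 0, 0], "jaw": 30},
    {"slide": [0, 0, 0], "dr": [0, 0, 0], "jaw": 20},
    {"slide": [0, 0, 0], "dr": [0, 0, 0], "jaw": 10},
    {"slide": [0, 0, 0], "dr": [0, 0, 0], "jaw": 0},
    {"slide": [0, 0, 0], "dr": [0, 0, 0], "jaw": 0}
  ]
}}

```text
clock: 35.35
position: [421.3, -258.1, 22.9]
ee_rot: [0.987, 0.16, 0.001, 0.001]
contact_force: [-1.1, -1.8, 4.7]
gripper_width: 41.0
grasp_force: 59.7
```

```bash
python3 - <<'E'
from h import *
im=optics.get_image("top")
o=ortho(im,"top",4); cv2.imwrite("pics/t4.png",cv2.resize(o[30:180,320:520],None,fx=4,fy=4,interpolation=cv2.INTER_CUBIC))
E
```

```text
(no output)
```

View pics/t4.png

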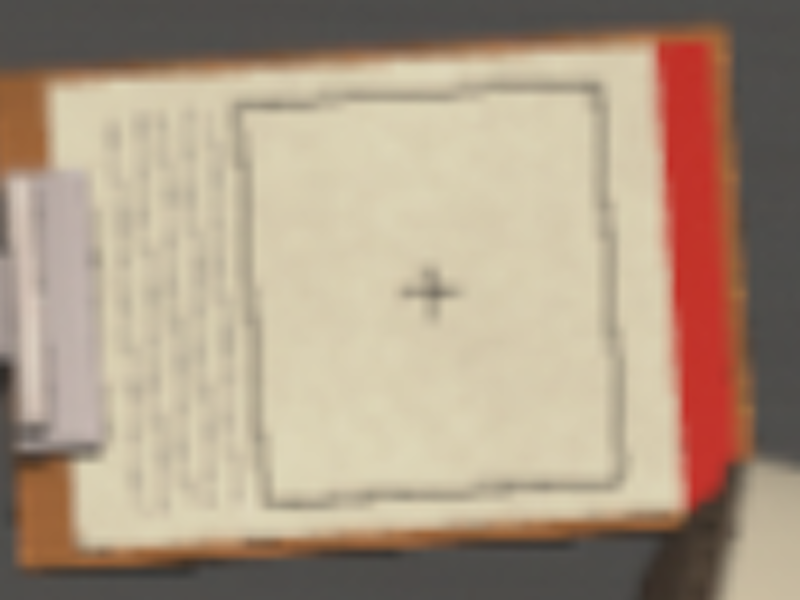

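{"name": "step_arm", "arguments": {
  "motion": [
    {"slide": [0, 0, -15], "dr": [0, 0, 0], "jaw": 0},
    {"slide": [0, 0, -40], "dr": [0, 0, 0], "jaw": 0},
    {"slide": [0, 0, -65], "dr": [0, 0, 0], "jaw": 0},
    {"slide": [0, 0, -88], "dr": [0, 0, 0], "jaw": 0},
    {"slide": [20, -11, -88], "dr": [0, 0, 0], "jaw": 0},
    {"slide": [55, -31, -88], "dr": [0, 0, 0], "jaw": 0},
    {"slide": [92, -53, -88], "dr": [0, 0, 0], "jaw": 0},
    {"slide": [130, -75, -88], "dr": [0, 0, 0], "jaw": 0}
  ]
}}

```text
clock: 36.4
position: [519.4, -144.1, 108.4]
ee_rot: [0.987, 0.159, -0.002, -0.001]
contact_force: [0.1, -0.6, -3.6]
gripper_width: 41.0
grasp_force: 61.6
```

The cross at (431,293) is world (647,-8), which matches the target. I carry on.

{"name": "step_arm", "arguments": {
  "motion": [
    {"slide": [38, -22, 0], "dr": [0, 0, 0], "jaw": 0},
    {"slide": [76, -43, 0], "dr": [0, 0, 0], "jaw": 0},
    {"slide": [114, -65, 0], "dr": [0, 0, 0], "jaw": 0},
    {"slide": [145, -82, 0], "dr": [0, 0, 0], "jaw": 0},
    {"slide": [162.5, -92, 0], "dr": [0, 0, 0], "jaw": 0},
    {"slide": [162.5, -92, 0], "dr": [0, 0, 0], "jaw": 0},
    {"slide": [162.5, -92, 15], "dr": [0, 0, 0], "jaw": 0},
    {"slide": [162.5, -92, 35], "dr": [0, 0, 0], "jaw": 0}
  ]
}}

```text
clock: 37.4
position: [644.3, -7.8, 73.8]
ee_rot: [0.987, 0.159, -0.0, -0.0]
contact_force: [0.4, 0.7, -4.7]
gripper_width: 40.7
grasp_force: 61.6
```

{"name": "step_arm", "arguments": {
  "motion": [
    {"slide": [0, 0, 15], "dr": [0, 0, 0], "jaw": 0},
    {"slide": [0, 0, 30], "dr": [0, 0, 0], "jaw": 0},
    {"slide": [0, 0, 40], "dr": [0, 0, 0], "jaw": 0},
    {"slide": [0, 0, 46], "dr": [0, 0, 0], "jaw": 0},
    {"slide": [0, 0, 50], "dr": [0, 0, 0], "jaw": 0},
    {"slide": [0, 0, 52], "dr": [0, 0, 0], "jaw": 0},
    {"slide": [0, 0, 53.5], "dr": [0, 0, 0], "jaw": 0},
    {"slide": [0, 0, 53.5], "dr": [0, 0, 0], "jaw": 0}
  ]
}}

```text
clock: 38.4
position: [645.7, -6.7, 23.0]
ee_rot: [0.987, 0.16, 0.0, 0.0]
contact_force: [-4.7, 1.0, 4.7]
gripper_width: 40.9
grasp_force: 62.2
```

{"name": "step_arm", "arguments": {
  "motion": [
    {"slide": [0, 0, 0], "dr": [0, 0, 0], "jaw": 46},
    {"slide": [0, 0, 0], "dr": [0, 0, 0], "jaw": 60},
    {"slide": [0, 0, 0], "dr": [0, 0, 0], "jaw": 75},
    {"slide": [0, 0, 0], "dr": [0, 0, 0], "jaw": 85},
    {"slide": [0, 0, 0], "dr": [0, 0, 0], "jaw": 85},
    {"slide": [0, 0, -20], "dr": [0, 0, 0], "jaw": 85},
    {"slide": [0, 0, -60], "dr": [0, 0, 0], "jaw": 85},
    {"slide": [0, 0, -88.5], "dr": [0, 0, 0], "jaw": 85}
  ]
}}

```text
clock: 39.4
position: [646.0, -6.9, 111.5]
ee_rot: [0.987, 0.16, 0.001, 0.0]
contact_force: [-0.4, 0.2, 0.6]
gripper_width: 84.9
grasp_force: 0.0
```

{"name": "step_arm", "arguments": {
  "motion": [
    {"slide": [0, 0, 0], "dr": [0, 0, 0], "jaw": 85},
    {"slide": [-30, -12, 0], "dr": [0, 0, 0], "jaw": 85},
    {"slide": [-65, -25, 0], "dr": [0, 0, 0], "jaw": 85},
    {"slide": [-100, -39, 0], "dr": [0, 0, 0], "jaw": 85},
    {"slide": [-135, -52, 0], "dr": [0, 0, 0], "jaw": 85},
    {"slide": [-162, -63, 0], "dr": [0, 0, 0], "jaw": 85},
    {"slide": [-162, -63, 0], "dr": [0, 0, 0], "jaw": 85},
    {"slide": [-162, -63, 0], "dr": [0, 0, 0], "jaw": 85}
  ]
}}

```text
clock: 40.4
position: [472.4, 2.0, 109.6]
ee_rot: [0.987, 0.16, 0.0, 0.0]
contact_force: [0.2, -0.3, 0.6]
gripper_width: 85.1
grasp_force: 0.0
```

```bash
python3 - <<'E'
from h import *
st()
im=optics.get_image("side"); cv2.imwrite("pics/s5.png",cv2.resize(im[100:460,220:540],None,fx=1.65,fy=1.65))
im=optics.get_image("top"); o=ortho(im,"top",4); cv2.imwrite("pics/t5.png",cv2.resize(o[240:390,580:780],None,fx=4,fy=4,interpolation=cv2.INTER_CUBIC))
E
```

```text
40.4 [472.4   2.  109.6] [9.872e-01 1.596e-01 1.000e-04 1.000e-04] [ 0.2 -0.3  0.6] 85.1 0.0
```

View pics/s5.png

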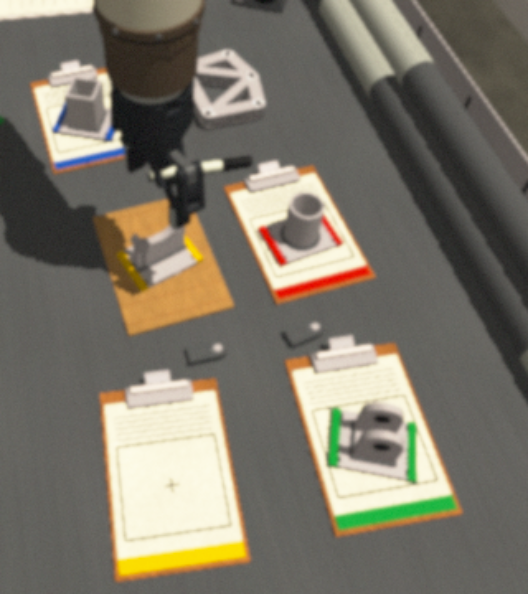

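View pics/t5.png

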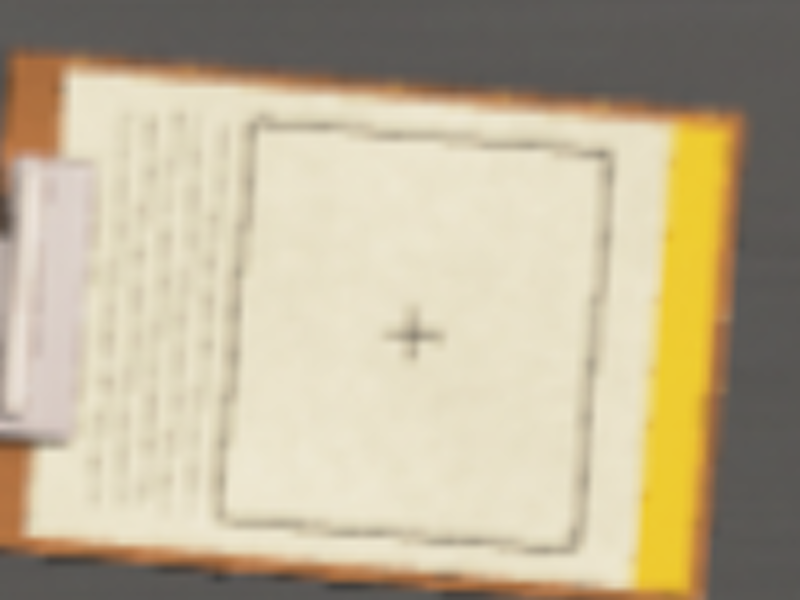

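All parts are upright. The yellow cross at (413,335) is world (426,-263), so the target holds. Now the last part, the saddle.

{"name": "step_arm", "arguments": {
  "motion": [
    {"slide": [0, 0, 15], "dr": [0, 0, 0], "jaw": 85},
    {"slide": [0, 0, 30], "dr": [0, 0, 0], "jaw": 85},
    {"slide": [0, 0, 45], "dr": [0, 0, 0], "jaw": 85},
    {"slide": [0, 0, 60], "dr": [0, 0, 0], "jaw": 85},
    {"slide": [0, 0, 75], "dr": [0, 0, 0], "jaw": 85},
    {"slide": [0, 0, 88], "dr": [0, 0, 0], "jaw": 85},
    {"slide": [0, 0, 92], "dr": [0, 0, 0], "jaw": 85},
    {"slide": [0, 0, 92], "dr": [0, 0, 0], "jaw": 85}
  ]
}}

```text
clock: 41.5
position: [472.1, 1.9, 17.6]
ee_rot: [0.987, 0.159, -0.0, 0.0]
contact_force: [-0.5, -0.6, -0.2]
gripper_width: 84.9
grasp_force: 0.0
```

{"name": "step_arm", "arguments": {
  "motion": [
    {"slide": [0, 0, 0], "dr": [0, 0, 0], "jaw": 65},
    {"slide": [0, 0, 0], "dr": [0, 0, 0], "jaw": 50},
    {"slide": [0, 0, 0], "dr": [0, 0, 0], "jaw": 38},
    {"slide": [0, 0, 0], "dr": [0, 0, 0], "jaw": 28},
    {"slide": [0, 0, 0], "dr": [0, 0, 0], "jaw": 18},
    {"slide": [0, 0, 0], "dr": [0, 0, 0], "jaw": 8},
    {"slide": [0, 0, 0], "dr": [0, 0, 0], "jaw": 0},
    {"slide": [0, 0, 0], "dr": [0, 0, 0], "jaw": 0}
  ]
}}

```text
clock: 42.5
position: [471.9, 2.0, 18.0]
ee_rot: [0.987, 0.159, 0.0, 0.0]
contact_force: [-0.9, 0.1, 3.0]
gripper_width: 9.1
grasp_force: 58.5
```

{"name": "step_arm", "arguments": {
  "motion": [
    {"slide": [0, 0, -10], "dr": [0, 0, 0], "jaw": 0},
    {"slide": [0, 0, -30], "dr": [0, 0, 0], "jaw": 0},
    {"slide": [0, 0, -50], "dr": [0, 0, 0], "jaw": 0},
    {"slide": [0, 0, -65], "dr": [0, 0, 0], "jaw": 0},
    {"slide": [-10, 18.5, -65], "dr": [0, 0, 0], "jaw": 0},
    {"slide": [-25, 47, -65], "dr": [0, 0, 0], "jaw": 0},
    {"slide": [-43, 80, -65], "dr": [0, 0, 0], "jaw": 0},
    {"slide": [-61, 114, -65], "dr": [0, 0, 0], "jaw": 0}
  ]
}}

```text
clock: 43.5
position: [448.9, -126.4, 82.6]
ee_rot: [0.987, 0.16, -0.001, -0.0]
contact_force: [0.7, -0.3, -4.6]
gripper_width: 9.0
grasp_force: 58.7
```

{"name": "step_arm", "arguments": {
  "motion": [
    {"slide": [-18, 34, 0], "dr": [0, 0, 0], "jaw": 0},
    {"slide": [-36, 68, 0], "dr": [0, 0, 0], "jaw": 0},
    {"slide": [-54, 101, 0], "dr": [0, 0, 0], "jaw": 0},
    {"slide": [-66, 124, 0], "dr": [0, 0, 0], "jaw": 0},
    {"slide": [-66, 124, 0], "dr": [0, 0, 0], "jaw": 0},
    {"slide": [-66, 124, 15], "dr": [0, 0, 0], "jaw": 0},
    {"slide": [-66, 124, 32], "dr": [0, 0, 0], "jaw": 0},
    {"slide": [-66, 124, 46], "dr": [0, 0, 0], "jaw": 0}
  ]
}}

```text
clock: 44.5
position: [425.9, -263.1, 36.1]
ee_rot: [0.987, 0.16, -0.0, -0.0]
contact_force: [0.3, -0.4, -4.3]
gripper_width: 9.0
grasp_force: 59.1
```

{"name": "step_arm", "arguments": {
  "motion": [
    {"slide": [0, 0, 6], "dr": [0, 0, 0], "jaw": 0},
    {"slide": [0, 0, 11], "dr": [0, 0, 0], "jaw": 0},
    {"slide": [0, 0, 15], "dr": [0, 0, 0], "jaw": 0},
    {"slide": [0, 0, 18], "dr": [0, 0, 0], "jaw": 0},
    {"slide": [0, 0, 19.5], "dr": [0, 0, 0], "jaw": 0},
    {"slide": [0, 0, 19.5], "dr": [0, 0, 0], "jaw": 0},
    {"slide": [0, 0, 19.5], "dr": [0, 0, 0], "jaw": 0},
    {"slide": [0, 0, 19.5], "dr": [0, 0, 0], "jaw": 0}
  ]
}}

```text
clock: 45.5
position: [426.3, -264.0, 18.0]
ee_rot: [0.987, 0.16, 0.0, 0.0]
contact_force: [-3.4, 2.9, 6.8]
gripper_width: 9.3
grasp_force: 60.3
```

{"name": "step_arm", "arguments": {
  "motion": [
    {"slide": [0, 0, 0], "dr": [0, 0, 0], "jaw": 15},
    {"slide": [0, 0, 0], "dr": [0, 0, 0], "jaw": 30},
    {"slide": [0, 0, 0], "dr": [0, 0, 0], "jaw": 50},
    {"slide": [0, 0, 0], "dr": [0, 0, 0], "jaw": 70},
    {"slide": [0, 0, 0], "dr": [0, 0, 0], "jaw": 85},
    {"slide": [0, 0, 0], "dr": [0, 0, 0], "jaw": 85},
    {"slide": [0, 0, -40], "dr": [0, 0, 0], "jaw": 85},
    {"slide": [0, 0, -92.5], "dr": [0, 0, 0], "jaw": 85}
  ]
}}

```text
clock: 46.5
position: [425.3, -263.7, 109.7]
ee_rot: [0.987, 0.159, -0.002, -0.001]
contact_force: [0.9, -0.8, -0.1]
gripper_width: 85.0
grasp_force: 0.0
```

{"name": "step_arm", "arguments": {
  "motion": [
    {"slide": [0, 0, -50], "dr": [0, 0, 0], "jaw": 85},
    {"slide": [0, -45, -90], "dr": [0, 0, 0], "jaw": 85},
    {"slide": [0, -90, -90], "dr": [0, 0, 0], "jaw": 85},
    {"slide": [0, -130, -90], "dr": [0, 0, 0], "jaw": 85},
    {"slide": [0, -170, -90], "dr": [0, 0, 0], "jaw": 85},
    {"slide": [0, -200, -90], "dr": [0, 0, 0], "jaw": 85},
    {"slide": [0, -200, -90], "dr": [0, 0, 0], "jaw": 85},
    {"slide": [0, -200, -90], "dr": [0, 0, 0], "jaw": 85}
  ]
}}

```text
clock: 47.5
position: [363.5, -74.2, 200.0]
ee_rot: [0.987, 0.16, 0.0, 0.0]
contact_force: [-0.1, -0.3, -0.9]
gripper_width: 85.0
grasp_force: 0.0
```

```bash
python3 - <<'E'
from h import *
st(); H["yellow"]=[(20,36)]
for n in("side","top"):
    im=optics.get_image(n); o=ortho(im,n,10)
    if n=="side": cv2.imwrite("pics/s6.png",im)
    for c in H: print(n,c,[(w(r[0]).tolist(),np.round(r[1]).tolist()) for r,a in comps(cmask(o,c,110),80)])
E
```

```text
47.5 [363.5 -74.2 200. ] [9.872e-01 1.596e-01 2.000e-04 0.000e+00] [-0.1 -0.3 -0.9] 85.0 0.0
side red [([648.7, -74.7], [113.0, 12.0]), ([683.7, -6.0], [8.0, 44.0]), ([608.4, -11.0], [13.0, 59.0])]
side blue [([435.1, 182.0], [94.0, 9.0]), ([457.5, 235.5], [58.0, 7.0])]
side green [([626.4, -334.7], [12.0, 114.0]), ([665.3, -283.5], [60.0, 7.0]), ([596.5, -252.2], [59.0, 9.0]), ([269.6, 257.4], [27.0, 13.0])]
side yellow [([626.5, -335.6], [15.0, 119.0]), ([420.1, -329.4], [15.0, 118.0]), ([466.8, -260.9], [10.0, 38.0]), ([454.0, -225.5], [11.0, 8.0]), ([391.0, -274.0], [11.0, 62.0])]
top red [([649.5, -73.6], [116.0, 14.0]), ([686.8, -22.4], [9.0, 16.0]), ([680.2, 18.0], [9.0, 23.0]), ([608.1, -12.0], [11.0, 61.0])]
top blue [([456.0, 185.1], [56.0, 12.0]), ([458.7, 233.9], [59.0, 8.0])]
top green [([626.8, -333.8], [12.0, 114.0]), ([675.0, -265.2], [14.0, 7.0]), ([663.4, -290.7], [19.0, 7.0]), ([596.9, -253.7], [58.0, 9.0]), ([256.5, 343.6], [19.0, 9.0])]
top yellow [([627.1, -335.9], [14.0, 119.0]), ([420.1, -327.7], [15.0, 116.0]), ([467.9, -264.2], [9.0, 34.0]), ([391.3, -274.6], [10.0, 63.0])]
```

View pics/s6.png

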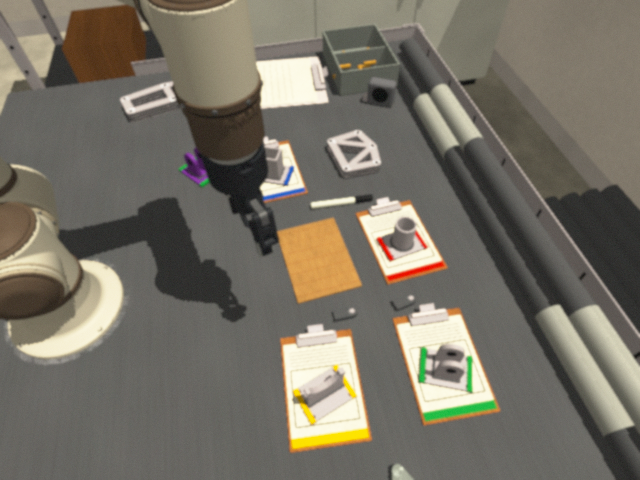

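All four parts stand upright on their own tickets: round (404,235) on red, square (272,160) on blue, clevis (450,365) on green, saddle (325,390) on yellow. Each centre is within about 3 mm of its target, and the arm is clear.

```bash
python3 -c "
from bench import arm
print(arm.job_done())"
```

```text
the job is handed in; nothing more can be done
None
```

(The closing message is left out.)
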